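# Put the grinding tools back in their fitted rests

### The arm

A 7-joint arm with a two-finger parallel gripper is mounted at the origin on a cart in front of the work surface, level with it; the furniture and walls round the work are solid. World frame = base frame: x ahead of the robot, y to its left, z up, the work surface at z = 0. Lengths are in m, angles in rad, forces in N, time in s.
With the tool pointing down it reaches from about 0.35 to 0.9 m from the base axis. Payload 19.9 kg.
Tool frame: the origin (TCP) lies on the centre line of the jaws, within the pads' length; the fingertips stand 19 mm ahead of it and the grasp point (between the pads) is the TCP (arm.finger_overhang is the distance from the TCP to the fingertips, in m); z points along the fingers, y is the line along which they close (so a half turn about z gives the same grasp; the last joint's range is limited). The gripper opens to 85 mm and grips with 20 to 120 N. Pads are 22 mm wide; open, the fingers measure 114 mm over their backs; the gripper's body (76 mm by 85 mm) begins 54 mm behind the grasp point. The pads swing forward as they close: fully open they stand 13 mm farther back than shut.
Start: joints at [-1.286, 0.417, -0.01, 1.614, 0.005, 1.111, -0.053], TCP at [0.201, 0.592, 0.25] pointing down, gripper open.
Joint ranges: [-2.81, 2.81], [-0.39, 2.02], [-1.27, 1.25], [0.06, 2.57], [-1.19, 4.33], [0.19, 2], [-2.82, 2.82]. Speed limits (rad/s): [1.89, 1.89, 2.39, 2.39, 3.01, 3.01, 3.01].

### API

Orientations are given as a unit quaternion [x, y, z, w].
In Python, from plant import arm gives the robot as it stands.
- The arm moves only by the shell command python3 -m inch 'ROWS' [OPENING] [FORCE]. ROWS is JSON, a list of rows, each a list of 2 entries, a list of its own where there are three numbers: the shift along the tool's x, y, z in mm, then the turn about the tool's z in degrees. In form: [[[x, y, z], spin], ...]. A call has 1 to 12 rows; each row is the pose to reach, as a shift and turn from the pose commanded when the call began, along the tool's axes at that moment; what a row does not reach only later rows make up. A row lasts 1/10 s, in which the tool goes at most 50 mm and 8.59 degrees, less where a joint would pass 70% of its speed; a pose out of reach is approached as far as the arm can. A call with a gripper value outside its range is refused whole. OPENING is the opening in per cent of the stroke, from 0 (shut) to 100 (fully open), set as the call begins (- or left out, the last holds). The fingers move at their own pace and stop on an object; FORCE is the grip in N (left out, the last holds). Time passes only in rows, so rows that repeat a pose let the fingers close. It gives the time, the measured TCP pose, the force, the opening and the grip force at its end, in the units of the state.
- arm.get_obs(): the state, without advancing time (a new reading comes with each control period).
- arm.camera(name): name is "side" or "top" or "wrist"; returns (picture, depth): 384x512x3 uint8, blue, green, red; 384x512 float32, m along the optical axis (not along the pixel's ray), 0 where there is no reading.
- arm.get_calibration(name): a dict with "camera_matrix" (3x3 intrinsics, pixels), "R" (3x3) and "t" (3): a world point X has camera coordinates R X + t. Camera axes: x right, y down, z forward; pixel columns grow to the right and rows downward; lengths in m; the calibration is good to about 2 mm. The wrist camera is an equidistant fisheye: a pixel r from the principal point sees the ray r / f radians off the axis. A picture is of the moment at which its call begins: read the wrist's pose just before it. get_calibration takes no time and is no camera call; for the wrist camera it gives the pose at the moment of the call.
- arm.job_done(): hands the job in; it is judged then, once.
The state is a dict: "time_s": time; "q": joint angles; "qvel": joint speeds; "effort": joint torques, N m; "tool_pos": TCP position; "ee_rot": TCP orientation; "force": force on the tool from outside, world axes, zero at the start; "torque": the same for the moment, N m; "width": finger opening in m; "gripper_force": force on a finger pad.
Only numpy, scipy, OpenCV 4.12 (cv2) and the standard library are available. Lean on these libraries where they do the work, as an engineer would, in place of code of your own. Each camera call takes 0.05 s, during which the arm holds its last target. There are 200 camera calls.

### The job

The ink and paint grinding lesson is over: put the four tools back, each in its own dark wood rest. Stand the glass muller upright in the round stand and the dropper bottle upright in the bored block; lay the pestle lengthwise in the long two-ended rest and the ink stick, flat as it lies now, lengthwise in the small one. Each must be fully down on the felt inside its rest; set the tools down, do not drop them or knock them over.

Things in the scene. Friction and masses are not known exactly. Their poses are not given: they have to be found in the camera images.
- glass_muller: Turned clear glass muller, 0.3 kg, 80 mm tall, standing upright: round base 61 mm across and 15 mm high, neck, round knob 36 mm across, widest 65 mm up. Take it at the knob from any side, fingertips 50 to 60 mm above the foot; fingers feel the neck as a solid cone, 45 mm across at 50 mm up, 40 at 60 mm. Origin: centre of its underside, z up.
- dropper_bottle: Small amber bottle with a black dropper cap, 50 g, standing upright: round body 28 mm across and 49 mm high, with cap 86 mm tall. Take it round the body, 25 to 47 mm above its foot, from any side; the cap above 49 mm is not solid for grasping. Origin: centre of its underside, z up.
- pestle: Porcelain pestle with a wooden grip, 90 g, lying on its side: 113 mm long, 24 mm high, collides as a bar 16 mm wide (porcelain head 24 mm wide). Origin: middle of its length at its underside; y along its length, z up. Take it across at mid-length. Either end may point either way in its rest.
- ink_stick: Black moulded ink stick, 24 g, a bar 72 mm long, 19 mm wide, 10 mm high, lying flat. Origin: centre of its underside; y along its length, z up. Take it across at mid-length; it may lie either way round in its rest.
- muller_stand: Fixed round dark wood stand for the muller, 94 mm across, 17 mm high, with a round recess 76 mm across whose felt floor is 8 mm above the bench. Origin: centre of its underside, z up.
- bottle_block: Fixed square dark wood block 64 x 64 x 26 mm for the bottle, with one round bore 38 mm across, chamfered, in the middle of its top; the felt floor of the bore is 8 mm above the bench. Origin: centre of its underside, z up.
- pestle_rest: Fixed long dark wood rest for the pestle, 50 x 150 mm, 21 mm high: an open-topped trough, 34 mm wide and 134 mm long inside, felt floor 10 mm above the bench, walls 11 mm higher than the floor. Both long walls are cut away over the middle 60 mm so that fingers can reach down beside the tool. Origin: centre of its underside; y along its length, z up.
- ink_rest: Fixed small dark wood rest for the ink stick, 45 x 102 mm, 15 mm high: an open-topped trough, 31 mm wide and 88 mm long inside, felt floor 9 mm above the bench, walls 6 mm higher than the floor. Both long walls are cut away over the middle 48 mm for the fingers. Origin: centre of its underside; y along its length, z up.
Not all that is in view belongs to the job. Leave any turquoise or yellow look-alike of the dropper_bottle alone.

How it is judged:
By the outcome, as a careful person would: the job done as asked, in the order asked, and still so for the second after the job is handed in, with the robot touching nothing.
It also fails if it takes over 120 s, if anything falls off the work surface, if the arm or the gripper's body presses on something with over 40 N, if the wrist force passes 120 N, or if a joint passes its speed limit or range.

## Working session

There is one attempt and no reset: what is moved stays moved. The work goes in short steps, Python scripts to look and compute and a shell command to move; the robot and the scene stay as the last step left them, time stands still between calls to the robot, and variables do not carry over. Pictures are saved under pics/ and viewed, at most 16 in all, crops included, and the job is handed in when it is done.

```bash
mkdir -p pics; ls; python3 - <<'E'
from plant import arm
import cv2
for n in ("top","side"):
    im,d=arm.camera(n); cv2.imwrite(f"pics/{n}0.png",im)
    import numpy as np; np.save(f"pics/{n}0.npy",d)
    c=arm.get_calibration(n); print(n,c)
o=arm.get_obs();print(o)
E
```

```text
pics
top {'camera_matrix': array([[353.92463514,   0.        , 257.89955227],
       [  0.        , 353.92463514, 194.13451217],
       [  0.        ,   0.        ,   1.        ]]), 'R': array([[-0.01689699, -0.99965538, -0.02009014],
       [-0.98429843,  0.02016158, -0.1753571 ],
       [ 0.17570172,  0.01681169, -0.98429989]]), 't': array([0.01508769, 0.51385044, 0.85964342])}
side {'camera_matrix': array([[399.02976388,   0.        , 250.95837578],
       [  0.        , 399.02976388, 185.70509619],
       [  0.        ,   0.        ,   1.        ]]), 'R': array([[ 0.76117156, -0.64849905,  0.00817579],
       [-0.3658007 , -0.43969765, -0.82027789],
       [ 0.53554431,  0.62138149, -0.57190675]]), 't': array([-0.38307207,  0.21689977,  0.74230891])}
{'time_s': 0.1, 'q': array([-1.2855195 ,  0.41793744, -0.01031282,  1.61409716,  0.00468658,
        1.11069423, -0.05299204]), 'qvel': array([-0.00194085, -0.00206041, -0.00094734, -0.00072297,  0.00017066,
        0.00067406,  0.00194948]), 'effort': array([ 2.45504678e-03, -8.65830445e+01,  6.81587420e-01, -4.35639560e+01,
        1.93644036e-02,  5.02408264e-03, -6.27918027e-06]), 'tool_pos': array([0.20052674, 0.59165764, 0.24971538]), 'ee_rot': array([ 1.62653073e-01,  9.86683165e-01, -5.53283968e-04, -5.56794838e-05]), 'force': array([ 0.36701872,  1.00249975, -0.43784367]), 'torque': array([ 0.0141684 , -0.00751704, -0.00343852]), 'gripper_force': 0.0, 'width': 0.0856737160821196}
```

View pics/top0.png

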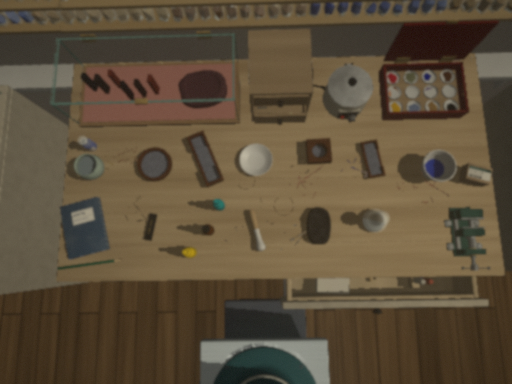

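View pics/side0.png

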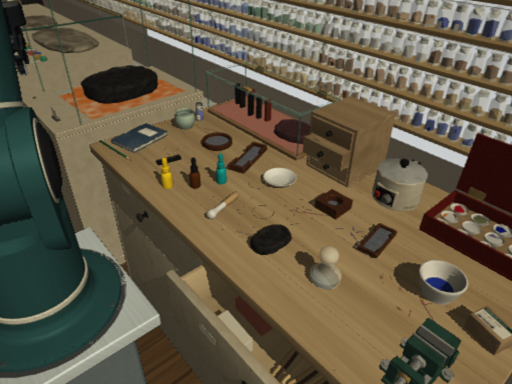

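Top view: muller (375,220), bottle (208,229), pestle (257,230), ink stick (150,226). Stand is at (154,164), pestle rest (205,158), block (318,151) and ink rest (372,158). The look-alikes are turquoise (218,204) and yellow (188,252). I'll enlarge the region to measure it.

```bash
python3 - <<'E'
import cv2,numpy as np
im=cv2.imread("pics/top0.png")
def crop(u0,v0,w,h,s): return cv2.convertScaleAbs(cv2.resize(im[v0:v0+h,u0:u0+w],None,fx=s,fy=s,interpolation=cv2.INTER_CUBIC),alpha=1.6)
cv2.imwrite("pics/cropL.png",crop(130,125,140,135,4.4444))
cv2.imwrite("pics/cropR.png",crop(270,130,130,110,5))
E
```

```text
(no output)
```

View pics/cropL.png

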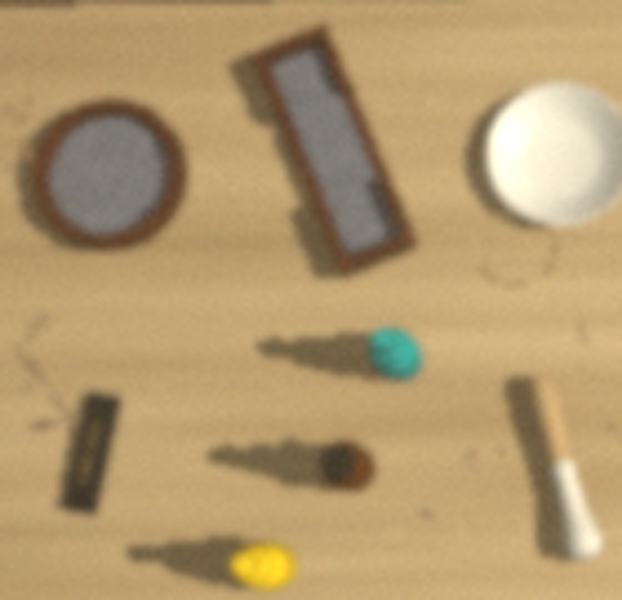

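View pics/cropR.png

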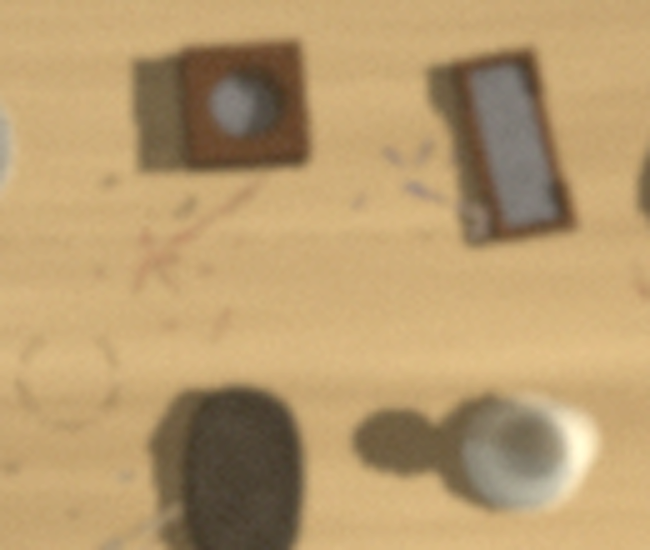

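Crop readings: stand rim centre is at L(109,174) and the pestle rest corners at (260,60), (325,28), (415,243), (345,272). The ink stick centre is L(91,452), and the pestle runs from (545,380) to (588,552). Block corners are R(183,48) to (309,163). The muller base is around R(515,452).

```bash
cat > h.py <<'E'
import numpy as np
from plant import arm
def ray2plane(name,u,v,z):
    c=arm.get_calibration(name);K=c["camera_matrix"];R=c["R"];t=c["t"]
    d=R.T@np.linalg.solve(K,[u,v,1.]);C=-R.T@t
    return C+d*(z-C[2])/d[2]
def L(U,V): return (U+.5)/4.4444-.5+130,(V+.5)/4.4444-.5+125
def Rr(U,V): return (U+.5)/5-.5+270,(V+.5)/5-.5+130
def state():
    from scipy.spatial.transform import Rotation as Ro
    o=arm.get_obs(); return o,np.array(o["tool_pos"]),Ro.from_quat(o["ee_rot"]).as_matrix()
E
python3 - <<'E'
from h import *
np.set_printoptions(precision=4,suppress=True)
def show(n,f,pts,z):
    P=np.array([ray2plane("top",*f(*p),z) for p in pts]); print(n,P[:,:2].tolist() and np.round(P[:,:2],4).tolist(),"mean",P.mean(0)); 
    if len(P)==4: print("  sides",[round(float(np.linalg.norm(P[i]-P[(i+1)%4])),4) for i in range(4)], "ang long", np.degrees(np.arctan2(*((P[2]+P[3]-P[0]-P[1])[[1,0]]))))
c=arm.get_calibration("top");print("C",-c["R"].T@c["t"])
show("stand",L,[(33,174),(186,174),(109,98),(109,249)],.017)
show("prest",L,[(260,60),(325,28),(415,243),(345,272)],.021)
show("ink",L,[(90,393),(120,398),(95,512),(60,505)],.01)
show("bottlecap",L,[(340,465)],.086)
show("bottleR",L,[(375,467)],.049)
show("pestle",L,[(545,380),(588,550)],.012)
show("block",Rr,[(183,48),(300,40),(309,163),(188,168)],.026)
show("irest",Rr,[(460,62),(533,50),(575,228),(498,240)],.015)
show("mullerbase",Rr,[(462,452),(515,395),(515,508)],.012)
show("knob",Rr,[(530,447)],.065)
show("turq",L,[(395,353)],.086)
show("yellow",L,[(263,566)],.086)
# side
K=1
for n,u,v,z in [("muller knob",330,256,.065),("muller base",324,277,.008),("bottle foot",195,183,.0),("bottle cap",195,160,.086)]:
    print(n,ray2plane("side",u,v,z))
d=np.load("pics/top0.npy");cc=arm.get_calibration("top")
def pt(u,v):
    z=d[v,u];K=cc["camera_matrix"];return cc["R"].T@(z*np.linalg.solve(K,[u,v,1.])-cc["t"])
for n,u,v in [("case",100,45),("case2",230,45),("bowl",243,160),("cabinet",270,40),("pot",348,85),("waterstone",318,225),("bottle",207,229),("bottle",211,230),("muller",376,219),("muller",368,222)]:
    print(n,pt(u,v))
print(cc["R"]@np.array([.201,.592,.25])+cc["t"])
E
```

```text
C [ 0.355  -0.0097  0.9366]
stand [[0.6091, 0.3309], [0.607, 0.2375], [0.6561, 0.2861], [0.5615, 0.2828]] mean [0.6084 0.2843 0.017 ]
  sides [0.0934, 0.0691, 0.0947, 0.0677] ang long 21.136601108818912
prest [[0.6768, 0.1928], [0.6964, 0.1532], [0.5603, 0.0979], [0.5435, 0.1396]] mean [0.6193 0.1459 0.021 ]
  sides [0.0442, 0.1469, 0.045, 0.1435] ang long -158.05611181041303
ink [[0.4754, 0.2934], [0.472, 0.2753], [0.4048, 0.2878], [0.4092, 0.3087]] mean [0.4403 0.2913 0.01  ]
  sides [0.0184, 0.0684, 0.0214, 0.0679] ang long 168.19761022215224
bottlecap [[0.4236, 0.1309]] mean [0.4236 0.1309 0.086 ]
bottleR [[0.4251, 0.1171]] mean [0.4251 0.1171 0.049 ]
pestle [[0.4776, 0.0217], [0.3776, -0.0019]] mean [0.4276 0.0099 0.012 ]
block [[0.6644, -0.1262], [0.6674, -0.1889], [0.5993, -0.19], [0.598, -0.1261]] mean [ 0.6323 -0.1578  0.026 ]
  sides [0.0628, 0.0681, 0.064, 0.0664] ang long -179.52364503850086
irest [[0.6567, -0.2764], [0.6626, -0.3161], [0.5636, -0.3308], [0.558, -0.2897]] mean [ 0.6102 -0.3032  0.015 ]
  sides [0.0401, 0.1, 0.0414, 0.0997] ang long -171.92856993727355
mullerbase [[0.4461, -0.2639], [0.4754, -0.2935], [0.4165, -0.2892]] mean [ 0.446  -0.2822  0.012 ]
knob [[0.4427, -0.2827]] mean [ 0.4427 -0.2827  0.065 ]
turq [[0.4843, 0.1012]] mean [0.4843 0.1012 0.086 ]
yellow [[0.3703, 0.1718]] mean [0.3703 0.1718 0.086 ]
muller knob [ 0.4437 -0.3001  0.065 ]
muller base [ 0.4394 -0.2974  0.008 ]
bottle foot [0.4336 0.149  0.    ]
bottle cap [0.4252 0.1254 0.086 ]
case [ 1.0205  0.4959 -0.0667]
case2 [ 1.0184  0.0879 -0.0823]
bowl [ 0.355  -0.0097  0.9366]
cabinet [ 0.8658 -0.0318  0.1679]
pot [ 0.7822 -0.2291  0.0953]
waterstone [ 0.435  -0.1488  0.0139]
bottle [0.426  0.1324 0.0634]
bottle [0.4253 0.1263 0.0382]
muller [ 0.4417 -0.2807  0.0745]
muller [ 0.4398 -0.2768  0.0199]
[-0.5851  0.2841  0.6588]
```

```bash
cat >> h.py <<'E'
def go(x,y,z,yaw=None):
    """print tool-frame shift (mm) and spin (deg) to put TCP at x,y,z with closing axis at world angle yaw (deg, mod 180)"""
    o,p,R=state(); s=R.T@(np.array([x,y,z])-p)*1000
    cur=np.degrees(np.arctan2(R[1,1],R[0,1])); sp=0
    if yaw is not None: sp=-((yaw-cur+90)%180-90)
    print("at",np.round(p,4),"yaw %.1f"%cur,"tilt %.2f"%np.degrees(np.arccos(-R[2,2])),"t",round(o["time_s"],2),"-> shift",np.round(s,1),"spin %.1f"%sp,"q7 %.2f"%o["q"][6])
def wpix(c,u,v,z):
    K=c["camera_matrix"];R=c["R"];t=c["t"]
    x=(u-K[0,2])/K[0,0];y=(v-K[1,2])/K[1,1];r=np.hypot(x,y)
    d=np.array([x/r*np.sin(r),y/r*np.sin(r),np.cos(r)]) if r>1e-9 else np.array([0,0,1.])
    d=R.T@d;C=-R.T@t
    return C+d*(z-C[2])/d[2]
def rectify(name,x0,x1,y0,y1,z,s,out):
    """save picture; write metric bird's-eye view of plane z, s px per m; row 0 = x1, col 0 = y1"""
    import cv2,pickle
    c=arm.get_calibration("wrist");im,d=arm.camera("wrist");cv2.imwrite(f"pics/{name}.png",im);pickle.dump((c,d),open(f"pics/{name}.pkl","wb"))
    warp(c,im,x0,x1,y0,y1,z,s,out)
def warp(c,im,x0,x1,y0,y1,z,s,out):
    import cv2
    V,U=np.mgrid[0:int((x1-x0)*s),0:int((y1-y0)*s)]
    P=np.stack([x1-V/s,y1-U/s,np.full(U.shape,z)],-1)@c["R"].T+c["t"]
    th=np.arctan2(np.hypot(P[...,0],P[...,1]),P[...,2]);ph=np.arctan2(P[...,1],P[...,0]);K=c["camera_matrix"]
    m=[(K[0,0]*th*np.cos(ph)+K[0,2]).astype(np.float32),(K[1,1]*th*np.sin(ph)+K[1,2]).astype(np.float32)]
    g=cv2.convertScaleAbs(cv2.remap(im,m[0],m[1],cv2.INTER_CUBIC),alpha=1.5)
    for k in np.arange(np.ceil(x0*20)/20,x1,.05):
        cv2.putText(g,"x%.2f"%k,(0,int((x1-k)*s)+4),0,.4,(0,0,255));cv2.line(g,(0,int((x1-k)*s)),(g.shape[1],int((x1-k)*s)),(0,0,255),1)
    for k in np.arange(np.ceil(y0*20)/20,y1,.05):
        cv2.putText(g,"y%.2f"%k,(int((y1-k)*s)-14,10),0,.4,(255,0,0));cv2.line(g,(int((y1-k)*s),0),(int((y1-k)*s),g.shape[0]),(255,0,0),1)
    cv2.imwrite(out,g)
E
python3 -m inch '[[[-404,-256,0],0],[[-404,-256,0],0],[[-404,-256,0],0],[[-404,-256,0],0],[[-404,-256,0],0],[[-404,-256,0],0],[[-404,-256,0],0],[[-404,-256,0],0],[[-404,-256,0],0],[[-404,-256,0],0],[[-404,-256,0],0],[[-404,-256,0],0]]'
python3 - <<'E'
from h import *
rectify("w1",.33,.73,0,.4,.012,1500,"pics/w1b.png"); go(.42,-.24,.25,None)
c=arm.get_calibration("wrist");print(c,"cam",-c["R"].T@c["t"])
E
```

```text
time_s: 1.3
tool_pos: [0.501, 0.2195, 0.25]
ee_rot: [0.163, 0.987, -0.0, -0.0]
force: [-0.1, 1.3, 0.5]
width: 0.0854
gripper_force: 0.0
at [0.5006 0.2203 0.25  ] yaw 71.3 tilt 0.04 t 1.35 -> shift [-7.120e+01 -4.619e+02  1.000e-01] spin 0.0 q7 0.84
{'camera_matrix': array([[297.31863964,   0.        , 259.99991867],
       [  0.        , 297.31863964, 193.97465292],
       [  0.        ,   0.        ,   1.        ]]), 'R': array([[ 3.20445582e-01,  9.47266812e-01,  4.64196698e-04],
       [ 9.09539548e-01, -3.07819884e-01,  2.79257463e-01],
       [ 2.64674215e-01, -8.90646149e-02, -9.60216150e-01]]), 't': array([-0.36819202, -0.42360254,  0.26587911])} cam [0.43289743 0.24206322 0.3737665 ]
```

View pics/w1b.png

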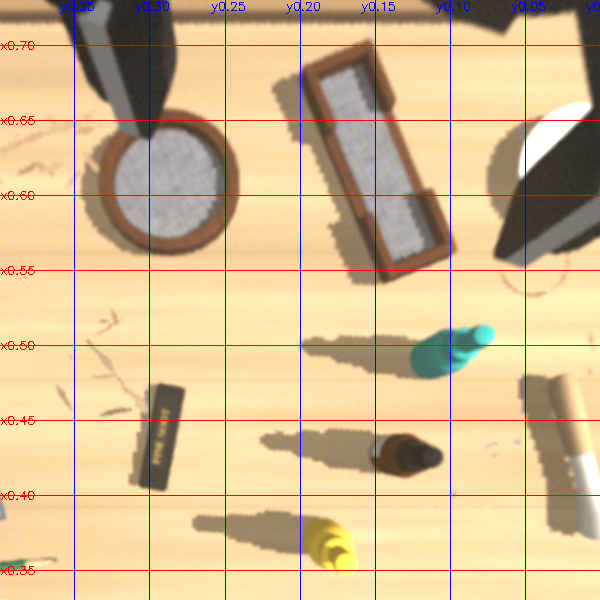

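The rectified wrist view shows the stand centred near (168,181) and the pestle rest near (379,160), long axis at 22°. The ink stick is at (160,437), axis about -10.5°, and the bottle foot near (390,455). These agree with the top camera to about 3 mm. Next I'll view the right half.

```bash

python3 -m inch '[[[-135,-398,0],0],[[-135,-398,0],0],[[-135,-398,0],0],[[-135,-398,0],0],[[-135,-398,0],0],[[-135,-398,0],0],[[-135,-398,0],0],[[-135,-398,0],0],[[-135,-398,0],0],[[-135,-398,0],0],[[-135,-398,0],0]]'
python3 - <<'E'
from h import *
rectify("w2",.33,.73,-.37,.03,.012,1500,"pics/w2b.png"); go(.445,-.285,.25,None)
c=arm.get_calibration("wrist");print("cam",-c["R"].T@c["t"])
E
```

```text
time_s: 2.45
tool_pos: [0.5014, -0.1993, 0.2501]
ee_rot: [0.162, 0.987, 0.0, -0.0]
force: [0.3, 0.1, -0.5]
width: 0.0854
gripper_force: 0.0
at [ 0.5015 -0.1988  0.2501] yaw 71.4 tilt 0.04 t 2.5 -> shift [ 26.  -99.7   0.1] spin 0.0 q7 1.70
cam [ 0.43373628 -0.17719838  0.37387364]
```

View pics/w2b.png

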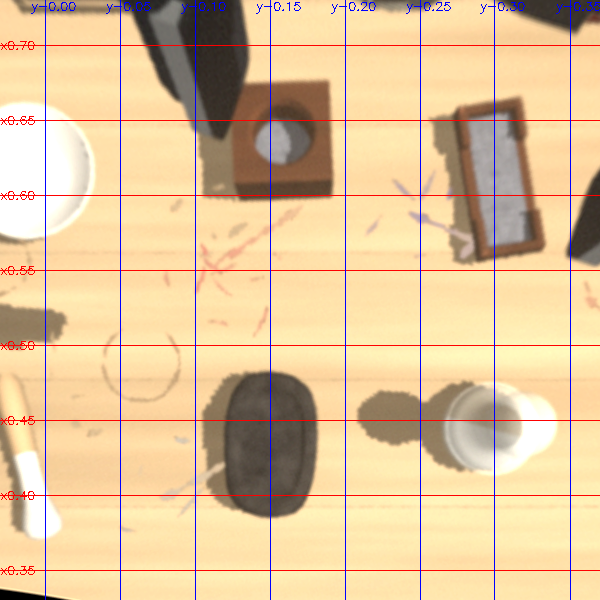

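The right-half view puts the muller base circle at (491,428), i.e. world (0.4445,-0.2965). The block bore is at (285,134), world (0.633,-0.159), and the ink rest centre (501,179), world (0.610,-0.303) with axis 8.6°. The pestle is at (26,456), world (0.427,0.011) with axis 12°. Now grasping the muller.

```bash

python3 -m inch '[[[23,-111,0],0],[[23,-111,0],0],[[23,-111,0],0],[[23,-111,0],0],[[23,-111,50],0],[[23,-111,90],0],[[23,-111,120],0],[[23,-111,145],0],[[23,-111,165],0],[[23,-111,175],0],[[23,-111,179],0],[[23,-111,179],0]]' 100 30
python3 -m inch '[[[0,0,0],0],[[0,0,0],0],[[0,0,0],0],[[0,0,0],0],[[0,0,0],0],[[0,0,0],0],[[0,0,0],0],[[0,0,0],0]]' 0 30
python3 - <<'E'
from h import *
go(.6075,.286,.20,None)
E
```

```text
time_s: 3.7
tool_pos: [0.4443, -0.2976, 0.0715]
ee_rot: [0.162, 0.987, 0.0, 0.0]
force: [-0.2, 0.0, 0.3]
width: 0.0853
gripper_force: 0.0
time_s: 4.5
tool_pos: [0.4448, -0.2973, 0.0722]
ee_rot: [0.162, 0.987, 0.001, 0.001]
force: [0.6, 8.7, 13.5]
width: 0.0385
gripper_force: 29.4
at [ 0.4448 -0.2973  0.0722] yaw 71.3 tilt 0.11 t 4.5 -> shift [  32.4  604.9 -126.9] spin 0.0 q7 2.07
```

```bash

python3 -m inch '[[[0,0,-5],0],[[0,0,-15],0],[[0,0,-40],0],[[0,0,-80],0],[[0,0,-120],0],[[0,0,-120],0],[[8,150,-120],0],[[8,150,-120],0],[[8,150,-120],0],[[8,150,-120],0]]'
python3 -m inch '[[[24,455,0],0],[[24,455,0],0],[[24,455,0],0],[[24,455,0],0],[[24,455,0],0],[[24,455,0],0],[[24,455,0],0],[[24,455,0],0],[[24,455,0],0],[[24,455,0],0],[[24,455,0],0],[[24,455,0],0]]'
python3 - <<'E'
from h import *
rectify("w3",.48,.73,.14,.42,.017,2000,"pics/w3b.png");go(.6075,.286,.079,None)
c=arm.get_calibration("wrist");print("cam",-c["R"].T@c["t"])
E
```

```text
time_s: 5.5
tool_pos: [0.4857, -0.147, 0.1909]
ee_rot: [0.159, 0.987, 0.001, -0.0]
force: [0.4, -1.0, -3.8]
width: 0.0383
gripper_force: 30.2
time_s: 6.7
tool_pos: [0.6076, 0.2835, 0.1909]
ee_rot: [0.163, 0.987, -0.001, -0.0]
force: [0.9, -0.9, -3.2]
width: 0.0385
gripper_force: 30.5
at [0.6077 0.2832 0.1911] yaw 71.2 tilt 0.06 t 6.75 -> shift [  1.1   2.7 112.1] spin 0.0 q7 0.90
cam [0.54002644 0.30524278 0.31484959]
```

View pics/w3b.png

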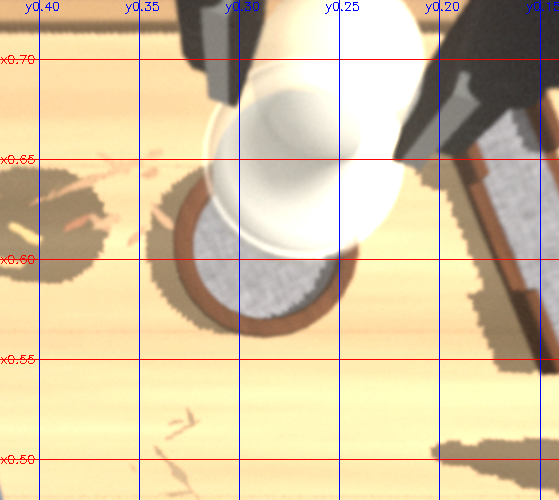

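The muller hangs straight under the TCP. The stand rim spans cols 174–358 with its bottom at row 336, so its centre is (0.608,0.2865). Lowering it now.

```bash

python3 -m inch '[[[1,3,0],0],[[1,3,30],0],[[1,3,60],0],[[1,3,80],0],[[1,3,95],0],[[1,3,103],0],[[1,3,107],0],[[1,3,109],0],[[1,3,110],0],[[1,3,111],0],[[1,3,112],0],[[1,3,112],0]]'
python3 - <<'E'
from h import *
go(.608,.2865,.079,None)
E
```

```text
time_s: 7.95
tool_pos: [0.6085, 0.2883, 0.0803]
ee_rot: [0.163, 0.987, 0.0, 0.001]
force: [1.0, -0.2, 5.0]
width: 0.0384
gripper_force: 32.0
at [0.6085 0.2883 0.0803] yaw 71.3 tilt 0.12 t 7.95 -> shift [-0.1 -1.9  1.3] spin 0.0 q7 0.92
```

```bash

python3 -m inch '[[[0,0,0],0],[[0,0,0],0],[[0,0,0],0],[[0,0,0],0],[[0,0,0],0],[[0,0,-10],0],[[0,0,-30],0],[[0,0,-70],0],[[0,0,-110],0],[[0,0,-150],0],[[0,0,-170],0],[[0,0,-170],0]]' 100 30
python3 - <<'E'
from h import *
# bottle: closing axis perpendicular to turq-yellow line
import numpy as np
d=np.array([.4843-.3703,.1012-.1718]);print("line ang",np.degrees(np.arctan2(d[1],d[0])))
go(.50,.12,.25,60)
E
```

```text
time_s: 9.15
tool_pos: [0.6088, 0.2885, 0.2537]
ee_rot: [0.163, 0.987, 0.002, 0.002]
force: [1.5, -0.4, 0.2]
width: 0.0855
gripper_force: 0.0
line ang -31.76986038173041
at [0.6088 0.2885 0.2537] yaw 71.3 tilt 0.32 t 9.15 -> shift [  48.9 -194.6    2.7] spin 11.3 q7 0.88
```

```bash

python3 -m inch '[[[55,-175,0],12],[[55,-175,0],12],[[55,-175,0],12],[[55,-175,0],12],[[55,-175,0],12],[[55,-175,0],12]]'
python3 - <<'E'
from h import *
rectify("w4",.33,.68,.0,.34,.02,1700,"pics/w4b.png");go(.425,.132,.25,60)
c=arm.get_calibration("wrist");print("cam",-c["R"].T@c["t"])
E
```

```text
time_s: 9.75
tool_pos: [0.4992, 0.1399, 0.2497]
ee_rot: [0.265, 0.964, 0.0, 0.0]
force: [0.0, 0.0, 0.1]
width: 0.0857
gripper_force: 0.0
at [0.4995 0.1405 0.2495] yaw 59.3 tilt 0.02 t 9.8 -> shift [ 59.7 -45.4  -0.5] spin -0.7 q7 0.81
cam [0.43793217 0.17574969 0.37316864]
```

View pics/w4b.png

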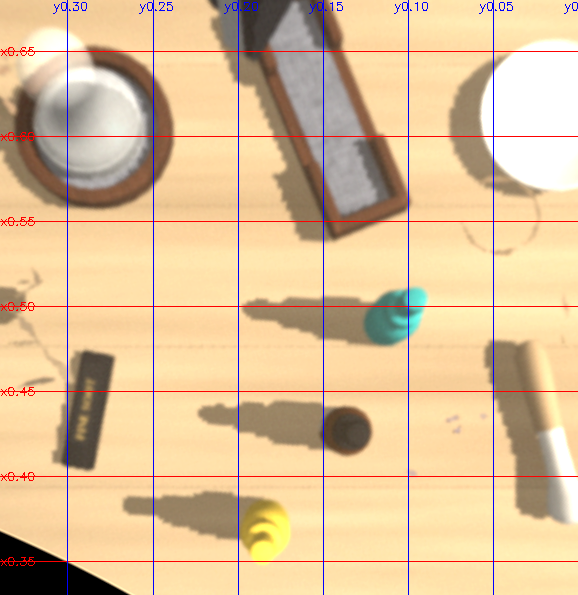

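The muller sits inside the recess, base circle at (93,122) against stand centre (96,127). The bottle is at (346,431), about (0.4265,0.1355). I'll hover over it and check between the fingers.

```bash

python3 -m inch '[[[60,-41,0],0],[[60,-41,0],0],[[60,-41,40],0],[[60,-41,80],0],[[60,-41,105],0],[[60,-41,119],0],[[60,-41,119],0],[[60,-41,119],0]]' 75 25
python3 - <<'E'
from h import *
import cv2
c=arm.get_calibration("wrist");im,d=arm.camera("wrist")
cv2.imwrite("pics/w5.png",cv2.convertScaleAbs(im,alpha=1.4)); go(.4265,.1355,.13,60)
def proj(X):
    P=c["R"]@np.array(X)+c["t"];th=np.arctan2(np.hypot(P[0],P[1]),P[2]);ph=np.arctan2(P[1],P[0]);K=c["camera_matrix"];return np.round([K[0,0]*th*np.cos(ph)+K[0,2],K[1,1]*th*np.sin(ph)+K[1,2]],1)
o,p,R=state()
for h in (.086,.049,.0): print(h,proj([p[0],p[1],h]),proj([p[0]+R[0,1]*.014,p[1]+R[1,1]*.014,h]),proj([p[0]+R[0,0]*.014,p[1]+R[1,0]*.014,h]))
E
```

```text
time_s: 10.6
tool_pos: [0.4272, 0.1359, 0.1305]
ee_rot: [0.265, 0.964, -0.0, -0.0]
force: [-0.0, -0.7, 0.9]
width: 0.064
gripper_force: 0.0
at [0.4275 0.1359 0.1309] yaw 59.3 tilt 0.04 t 10.65 -> shift [ 0.6 -0.8  0.9] spin -0.7 q7 0.81
0.086 [261.9 228.6] [284.7 228.5] [261.9 207. ]
0.049 [261.6 208.8] [280.7 208.8] [261.6 190.4]
0.0 [261.3 190.7] [277.  190.8] [261.3 175.4]
```

View pics/w5.png

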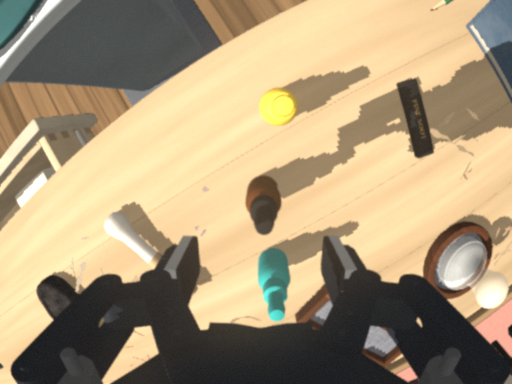

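Bottle: cap tip (265,226) and foot (264,188), against predicted (262,228) and (261,191), so it needs about +1.5, +2 mm. Descending to grasp.

```bash

python3 -m inch '[[[1.5,2,0],0],[[1.5,2,25],0],[[1.5,2,45],0],[[1.5,2,62],0],[[1.5,2,75],0],[[1.5,2,82],0],[[1.5,2,85],0],[[1.5,2,85],0]]' 75 25
python3 -m inch '[[[0,0,0],0],[[0,0,0],0],[[0,0,0],0],[[0,0,0],0],[[0,0,0],0],[[0,0,0],0],[[0,0,0],0],[[0,0,0],0]]' 0 25
python3 -m inch '[[[0,0,-5],0],[[0,0,-20],0],[[0,0,-60],0],[[0,0,-100],0],[[0,0,-130],0],[[0,0,-130],0]]'
python3 - <<'E'
from h import *
go(.60,-.12,.175,None)
E
```

```text
time_s: 11.45
tool_pos: [0.4268, 0.1381, 0.0455]
ee_rot: [0.265, 0.964, 0.0, 0.0]
force: [-0.4, -1.0, 0.9]
width: 0.064
gripper_force: 0.0
time_s: 12.25
tool_pos: [0.4269, 0.1381, 0.0457]
ee_rot: [0.265, 0.964, 0.0, 0.0]
force: [-0.9, 0.7, 7.7]
width: 0.0271
gripper_force: 25.1
time_s: 12.85
tool_pos: [0.4281, 0.1386, 0.1791]
ee_rot: [0.265, 0.964, 0.002, 0.002]
force: [0.2, 1.0, -1.2]
width: 0.0269
gripper_force: 24.9
at [0.4281 0.1386 0.1791] yaw 59.3 tilt 0.34 t 12.85 -> shift [-279.9 -134.5    4.1] spin 0.0 q7 0.76
```

```bash

python3 -m inch '[[[-328,-151,0],0],[[-328,-151,0],0],[[-328,-151,0],0],[[-328,-151,0],0],[[-328,-151,0],0],[[-328,-151,0],0],[[-328,-151,0],0],[[-328,-151,0],0],[[-328,-151,0],0],[[-328,-151,0],0]]'
python3 - <<'E'
from h import *
rectify("w6",.55,.75,-.27,-.05,.026,2700,"pics/w6b.png");go(.633,-.159,.0535,None)
c=arm.get_calibration("wrist");print("cam",-c["R"].T@c["t"])
E
```

```text
time_s: 13.85
tool_pos: [0.6309, -0.1585, 0.1748]
ee_rot: [0.265, 0.964, 0.0, -0.001]
force: [0.3, 1.1, -0.7]
width: 0.0268
gripper_force: 24.9
at [ 0.6309 -0.1579  0.175 ] yaw 59.3 tilt 0.06 t 13.9 -> shift [-2.400e+00  1.000e-01  1.215e+02] spin 0.0 q7 1.47
cam [ 0.56943796 -0.12284694  0.29879427]
```

View pics/w6b.png

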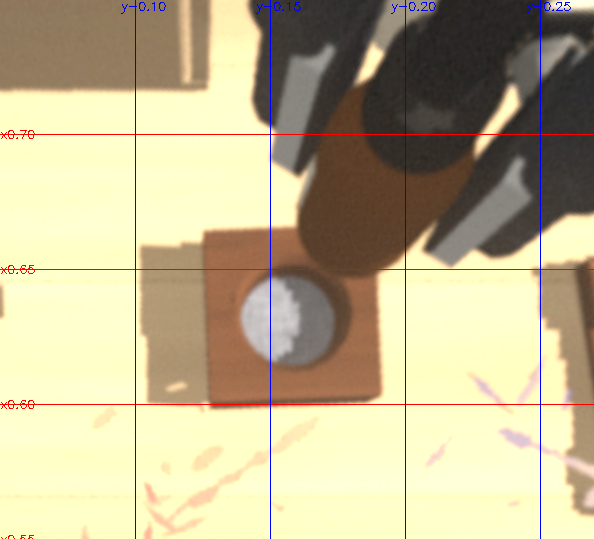

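The bore is centred at (296,316), world (0.633,-0.1596), and the bottle foot projects to about (0.632,-0.160). It needs a 1 mm shift, then lowering.

```bash

python3 -m inch '[[[-1,0,20],0],[[-1,0,50],0],[[-1,0,75],0],[[-1,0,90],0],[[-1,0,98],0],[[-1,0,104],0],[[-1,0,109],0],[[-1,0,113],0],[[-1,0,117],0],[[-1,0,119.5],0],[[-1,0,121],0],[[-1,0,121],0]]'
python3 - <<'E'
from h import *
go(.633,-.159,.0535,None)
E
```

```text
time_s: 15.1
tool_pos: [0.6322, -0.1599, 0.0542]
ee_rot: [0.265, 0.964, -0.0, -0.0]
force: [0.6, 0.4, -1.1]
width: 0.0274
gripper_force: 24.9
at [ 0.6322 -0.1599  0.0542] yaw 59.3 tilt 0.01 t 15.1 -> shift [-0.2  1.2  0.7] spin 0.0 q7 1.53
```

```bash

python3 -m inch '[[[0,0,0.5],0],[[0,0,0.5],0],[[0,0,1],0],[[0,0,1],0]]'
python3 -m inch '[[[0,0,0.5],0],[[0,0,0.5],0],[[0,0,1],0],[[0,0,1],0]]'
```

```text
time_s: 15.5
tool_pos: [0.6326, -0.16, 0.0538]
ee_rot: [0.265, 0.964, 0.0, 0.0]
force: [-1.4, 0.4, 5.3]
width: 0.0268
gripper_force: 25.4
time_s: 15.9
tool_pos: [0.6328, -0.1601, 0.0537]
ee_rot: [0.265, 0.964, 0.0, 0.001]
force: [-5.0, 2.1, 19.0]
width: 0.027
gripper_force: 26.6
```

```bash

python3 -m inch '[[[0,0,-1.2],0],[[0,0,-1.2],0]]'
python3 -m inch '[[[0,0,0],0],[[0,0,0],0],[[0,0,0],0],[[0,0,0],0],[[0,0,0],0],[[0,0,-10],0],[[0,0,-30],0],[[0,0,-70],0],[[0,0,-110],0],[[0,0,-150],0],[[0,0,-190],0],[[0,0,-190],0]]' 80 25
python3 - <<'E'
from h import *
go(.48,-.02,.24,102)
E
```

```text
time_s: 16.1
tool_pos: [0.6325, -0.1599, 0.0538]
ee_rot: [0.265, 0.964, -0.0, 0.0]
force: [-0.2, -0.2, 6.3]
width: 0.0268
gripper_force: 25.4
time_s: 17.3
tool_pos: [0.6341, -0.1608, 0.25]
ee_rot: [0.265, 0.964, 0.0, 0.004]
force: [-0.6, -0.9, -0.2]
width: 0.0683
gripper_force: 0.0
at [ 0.6341 -0.1608  0.25  ] yaw 59.3 tilt 0.48 t 17.3 -> shift [204.5  42.3   8.5] spin -42.7 q7 1.44
```

```bash

python3 -m inch '[[[182,43,0],-8],[[182,43,0],-16],[[182,43,0],-24],[[182,43,0],-32],[[182,43,0],-40],[[182,43,0],-43],[[182,43,0],-43],[[182,43,0],-43]]' 60 25
python3 - <<'E'
from h import *
rectify("w7",.35,.70,-.25,.1,.016,1700,"pics/w7b.png");go(.427,.011,.12,102)
c=arm.get_calibration("wrist");print("cam",-c["R"].T@c["t"])
E
```

```text
time_s: 18.1
tool_pos: [0.4978, -0.0302, 0.2437]
ee_rot: [-0.106, 0.994, -0.0, 0.0]
force: [0.8, -0.1, -0.5]
width: 0.0511
gripper_force: 0.0
at [ 0.4978 -0.0302  0.2436] yaw 102.1 tilt 0.01 t 18.15 -> shift [ 60.6  55.2 123.6] spin 0.1 q7 1.87
cam [ 0.42788015 -0.04613074  0.36728052]
```

View pics/w7b.png

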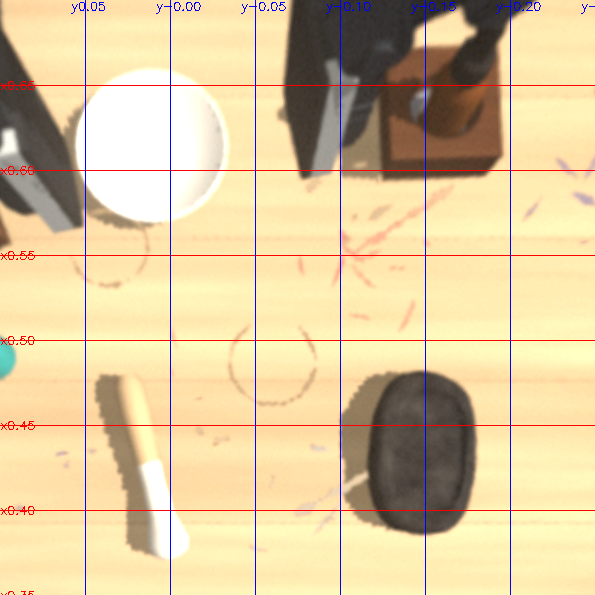

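The bottle stands upright in the bore. The pestle ends are at (129,375) and (172,558), giving centre (0.4265,0.0112) and axis 13°. Grasping it.

```bash

python3 -m inch '[[[61,55.5,0],-1],[[61,55.5,0],-1],[[61,55.5,40],-1],[[61,55.5,90],-1],[[61,55.5,135],-1],[[61,55.5,170],-1],[[61,55.5,192],-1],[[61,55.5,205],-1],[[61,55.5,212],-1],[[61,55.5,216],-1],[[61,55.5,217.5],-1],[[61,55.5,217.5],-1]]' 60 25
python3 -m inch '[[[0,0,0],0],[[0,0,0],0],[[0,0,0],0],[[0,0,0],0],[[0,0,0],0],[[0,0,0],0],[[0,0,0],0]]' 0 25
python3 -m inch '[[[0,0,-3],0],[[0,0,-15],0],[[0,0,-50],0],[[0,0,-100],0],[[0,0,-130],0],[[0,0,-130],0]]'
python3 - <<'E'
from h import *
go(.619,.148,.156,112)
E
```

```text
time_s: 19.35
tool_pos: [0.4267, 0.0113, 0.0264]
ee_rot: [-0.115, 0.993, -0.0, 0.0]
force: [0.0, 0.2, 0.3]
width: 0.0514
gripper_force: 0.0
time_s: 20.05
tool_pos: [0.4266, 0.0114, 0.0265]
ee_rot: [-0.116, 0.993, 0.0, 0.0]
force: [-1.9, 0.0, 8.4]
width: 0.0157
gripper_force: 25.8
time_s: 20.65
tool_pos: [0.4281, 0.0115, 0.1603]
ee_rot: [-0.115, 0.993, 0.0, 0.003]
force: [-0.2, 0.1, -1.6]
width: 0.0158
gripper_force: 24.7
at [0.4281 0.0115 0.1603] yaw 103.3 tilt 0.39 t 20.65 -> shift [-217.1   89.1    5.8] spin -8.7 q7 1.80
```

```bash

python3 -m inch '[[[-217,89,0],-4],[[-217,89,0],-8.7],[[-217,89,0],-8.7],[[-217,89,0],-8.7],[[-217,89,0],-8.7],[[-217,89,0],-8.7],[[-217,89,0],-8.7]]'
python3 - <<'E'
from h import *
rectify("w8",.5,.73,.03,.26,.021,2500,"pics/w8b.png");go(.619,.148,.036,112)
c=arm.get_calibration("wrist");print("cam",-c["R"].T@c["t"])
E
```

```text
time_s: 21.35
tool_pos: [0.6167, 0.1477, 0.1553]
ee_rot: [-0.191, 0.982, -0.0, -0.001]
force: [-0.3, -0.1, -0.5]
width: 0.0161
gripper_force: 24.7
at [0.6164 0.1471 0.1556] yaw 112.0 tilt 0.09 t 21.4 -> shift [-2.900e+00 -1.000e-01  1.196e+02] spin -0.0 q7 1.80
cam [0.55022996 0.1196373  0.27939376]
```

View pics/w8b.png

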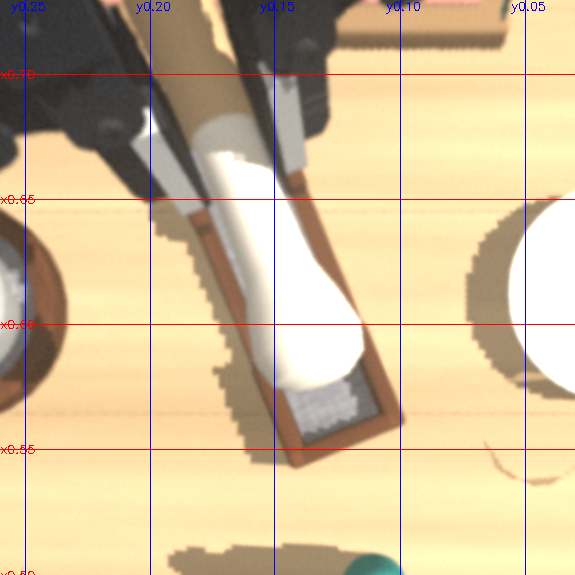

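The near rest corners are (404,420) and (295,467), so the rest centre is (0.6205,0.148), axis 22°. The pestle hangs aligned over it and needs -3.5 and -1 mm, then lowering.

```bash

python3 -m inch '[[[-3.5,-1,20],0],[[-3.5,-1,50],0],[[-3.5,-1,75],0],[[-3.5,-1,90],0],[[-3.5,-1,98],0],[[-3.5,-1,104],0],[[-3.5,-1,109],0],[[-3.5,-1,113],0],[[-3.5,-1,116],0],[[-3.5,-1,118.5],0],[[-3.5,-1,119.5],0],[[-3.5,-1,119.5],0]]'
python3 - <<'E'
from h import *
go(.6205,.1478,.0362,112)
E
```

```text
time_s: 22.6
tool_pos: [0.6209, 0.1481, 0.0366]
ee_rot: [-0.191, 0.982, -0.0, 0.0]
force: [0.1, 0.5, -1.0]
width: 0.0158
gripper_force: 24.7
at [0.6209 0.1481 0.0366] yaw 112.0 tilt 0.01 t 22.6 -> shift [ 0.4 -0.2  0.4] spin -0.0 q7 1.84
```

```bash

python3 -m inch '[[[0,0,0.4],0],[[0,0,0.4],0],[[0,0,0.8],0],[[0,0,0.8],0]]'
python3 -m inch '[[[0,0,0.3],0],[[0,0,0.3],0]]'
```

```text
time_s: 23.0
tool_pos: [0.6209, 0.1482, 0.0365]
ee_rot: [-0.191, 0.982, 0.0, 0.0]
force: [-5.3, -0.8, 11.5]
width: 0.0161
gripper_force: 26.4
time_s: 23.2
tool_pos: [0.6209, 0.1481, 0.0365]
ee_rot: [-0.191, 0.982, 0.0, 0.0]
force: [-7.6, -1.1, 17.0]
width: 0.0157
gripper_force: 27.1
```

```bash

python3 -m inch '[[[0,0,-1],0],[[0,0,-1],0]]'
python3 -m inch '[[[0,0,0],0],[[0,0,0],0],[[0,0,0],0],[[0,0,0],0],[[0,0,0],0],[[0,0,-10],0],[[0,0,-30],0],[[0,0,-70],0],[[0,0,-110],0],[[0,0,-150],0],[[0,0,-210],0],[[0,0,-210],0]]' 55 25
python3 - <<'E'
from h import *
go(.50,.24,.25,79.5)
E
```

```text
time_s: 23.4
tool_pos: [0.6209, 0.1481, 0.0366]
ee_rot: [-0.191, 0.982, -0.0, 0.0]
force: [-0.4, 0.3, -1.6]
width: 0.0159
gripper_force: 24.7
time_s: 24.6
tool_pos: [0.6226, 0.1483, 0.2531]
ee_rot: [-0.19, 0.982, 0.0, 0.004]
force: [0.3, 0.5, 0.1]
width: 0.047
gripper_force: 0.0
at [0.6226 0.1483 0.2531] yaw 112.0 tilt 0.47 t 24.6 -> shift [ 79.4 130.9   2.4] spin 32.5 q7 1.78
```

```bash

python3 -m inch '[[[79,131,0],8],[[79,131,0],16],[[79,131,0],24],[[79,131,0],32.5],[[79,131,0],32.5],[[79,131,0],32.5],[[79,131,0],32.5]]'
python3 - <<'E'
from h import *
rectify("w9",.38,.71,.08,.36,.010,1750,"pics/w9b.png");go(.4395,.292,.02,79.5)
c=arm.get_calibration("wrist");print("cam",-c["R"].T@c["t"])
E
```

```text
time_s: 25.3
tool_pos: [0.4994, 0.239, 0.2465]
ee_rot: [0.091, 0.996, -0.0, 0.0]
force: [-1.2, -0.3, 0.0]
width: 0.0469
gripper_force: 0.0
at [0.4993 0.2391 0.2464] yaw 79.5 tilt 0.03 t 25.35 -> shift [ 68.5  41.3 226.4] spin 0.0 q7 1.00
cam [0.42898076 0.25095757 0.37006705]
```

View pics/w9b.png

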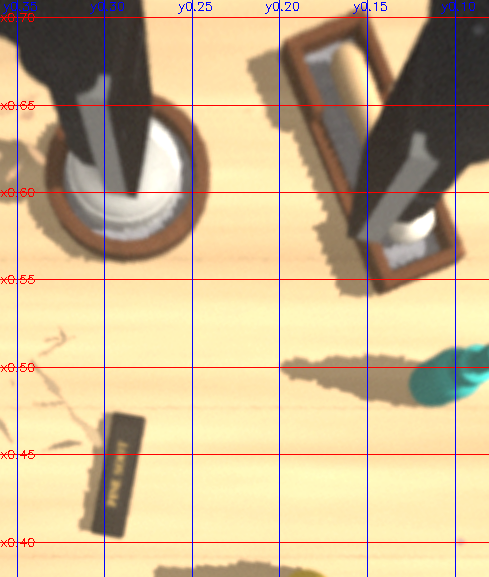

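The pestle lies in its rest with both ends inside the walls. Ink stick corners (112,412), (145,418), (124,538), (92,531) give centre (0.4388,0.2923) and axis -9.7°.

```bash

python3 -m inch '[[[69,41.4,0],-0.8],[[69,41.4,0],-0.8],[[69,41.4,40],-0.8],[[69,41.4,90],-0.8],[[69,41.4,135],-0.8],[[69,41.4,175],-0.8],[[69,41.4,200],-0.8],[[69,41.4,213],-0.8],[[69,41.4,220],-0.8],[[69,41.4,224],-0.8],[[69,41.4,225],-0.8],[[69,41.4,225],-0.8]]' 55 22
python3 -m inch '[[[0,0,0],0],[[0,0,0],0],[[0,0,0],0],[[0,0,0],0],[[0,0,0],0],[[0,0,0],0],[[0,0,0],0]]' 0 22
python3 -m inch '[[[0,0,-3],0],[[0,0,-15],0],[[0,0,-50],0],[[0,0,-100],0],[[0,0,-150],0],[[0,0,-150],0]]'
python3 - <<'E'
from h import *
go(.55,-.1,.17,98.6)
go(.610,-.303,.13,98.6)
E
```

```text
time_s: 26.55
tool_pos: [0.4386, 0.2937, 0.0222]
ee_rot: [0.085, 0.996, 0.0, 0.0]
force: [-0.7, 0.2, 0.2]
width: 0.0467
gripper_force: 0.0
time_s: 27.25
tool_pos: [0.4384, 0.2936, 0.022]
ee_rot: [0.085, 0.996, 0.0, 0.0]
force: [-1.7, -1.2, 8.6]
width: 0.0185
gripper_force: 23.9
time_s: 27.85
tool_pos: [0.4405, 0.2947, 0.1782]
ee_rot: [0.085, 0.996, 0.003, 0.003]
force: [-0.4, -0.1, -0.9]
width: 0.0177
gripper_force: 22.9
at [0.4405 0.2947 0.1782] yaw 80.3 tilt 0.54 t 27.85 -> shift [-174.7 -370.5    6.5] spin -18.3 q7 0.88
at [0.4405 0.2947 0.1782] yaw 80.3 tilt 0.54 t 27.85 -> shift [-268.  -560.7   45.7] spin -18.3 q7 0.88
```

```bash

python3 -m inch '[[[-134,-280,0],-5],[[-134,-280,0],-10],[[-134,-280,0],-15],[[-134,-280,0],-18.3],[[-134,-280,0],-18.3],[[-134,-280,0],-18.3],[[-134,-280,0],-18.3],[[-134,-280,0],-18.3]]'
python3 - <<'E'
from h import *
go(.610,-.303,.13,98.6)
E
```

```text
time_s: 28.65
tool_pos: [0.5232, -0.0075, 0.1721]
ee_rot: [-0.073, 0.997, -0.0, 0.0]
force: [-0.5, 0.0, -1.1]
width: 0.0182
gripper_force: 22.9
at [ 0.5232 -0.0075  0.1721] yaw 98.4 tilt 0.05 t 28.65 -> shift [ -42.9 -305.    42.3] spin -0.2 q7 1.82
```

```bash

python3 -m inch '[[[-43,-305,0],0],[[-43,-305,0],0],[[-43,-305,0],0],[[-43,-305,0],0],[[-43,-305,0],0],[[-43,-305,0],0],[[-43,-305,0],0],[[-43,-305,20],0],[[-43,-305,30],0],[[-43,-305,30],0]]'
python3 - <<'E'
from h import *
rectify("w10",.53,.71,-.40,-.18,.015,2700,"pics/w10b.png");go(.610,-.303,.031,98.6)
c=arm.get_calibration("wrist");print("cam",-c["R"].T@c["t"])
E
```

```text
time_s: 29.65
tool_pos: [0.6108, -0.2983, 0.1401]
ee_rot: [-0.076, 0.997, 0.001, -0.001]
force: [-0.5, -0.8, -0.6]
width: 0.0183
gripper_force: 22.9
at [ 0.6111 -0.2988  0.1413] yaw 98.7 tilt 0.07 t 29.7 -> shift [  1.7  -4.  110.3] spin 0.1 q7 2.35
cam [ 0.54056176 -0.31065631  0.26501784]
```

View pics/w10b.png

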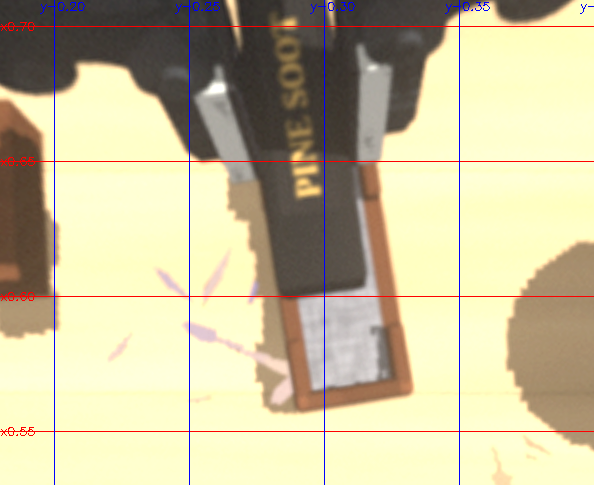

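The rest's near corners (298,411) and (412,392) give a centre of (0.611,-0.3035). The stick is centred in the jaws. The arm hadn't settled, so I'll hold and re-read.

```bash

python3 -m inch '[[[0,0,0],0],[[0,0,0],0],[[0,0,0],0]]'
python3 - <<'E'
from h import *
go(.611,-.3035,.0312,98.8)
E
```

```text
time_s: 30.0
tool_pos: [0.6113, -0.3003, 0.1421]
ee_rot: [-0.075, 0.997, -0.0, 0.0]
force: [0.6, -0.4, -0.0]
width: 0.0184
gripper_force: 22.9
at [ 0.6113 -0.3003  0.1421] yaw 98.6 tilt 0.05 t 30.0 -> shift [  0.9  -3.1 110.9] spin -0.2 q7 2.35
```

```bash

python3 -m inch '[[[1,-3,20],0],[[1,-3,50],0],[[1,-3,75],0],[[1,-3,88],0],[[1,-3,95],0],[[1,-3,100],0],[[1,-3,104],0],[[1,-3,107],0],[[1,-3,109],0],[[1,-3,110],0],[[1,-3,110.5],0],[[1,-3,110.5],0]]'
python3 -m inch '[[[0,0,0.4],0],[[0,0,0.4],0]]'
python3 -m inch '[[[0,0,0.4],0],[[0,0,0.4],0]]'
python3 - <<'E'
from h import *
go(.611,-.3035,.031,98.8)
E
```

```text
time_s: 31.2
tool_pos: [0.6106, -0.3036, 0.0312]
ee_rot: [-0.075, 0.997, -0.0, 0.0]
force: [0.4, -0.8, -0.0]
width: 0.018
gripper_force: 23.0
time_s: 31.4
tool_pos: [0.6105, -0.3037, 0.0311]
ee_rot: [-0.075, 0.997, -0.0, 0.0]
force: [-3.7, 0.9, 6.9]
width: 0.0182
gripper_force: 23.7
time_s: 31.6
tool_pos: [0.6106, -0.3037, 0.0311]
ee_rot: [-0.075, 0.997, -0.0, 0.0]
force: [-5.0, 3.0, 12.9]
width: 0.018
gripper_force: 24.3
at [ 0.6106 -0.3037  0.0311] yaw 98.6 tilt 0.03 t 31.6 -> shift [-0.4  0.1  0.1] spin -0.2 q7 2.39
```

Contact is at the expected height, so I'll release, retreat and inspect.

```bash

python3 -m inch '[[[0,0,-0.8],0],[[0,0,-0.8],0]]'
python3 -m inch '[[[0,0,0],0],[[0,0,0],0],[[0,0,0],0],[[0,0,0],0],[[0,0,0],0],[[0,0,-10],0],[[0,0,-30],0],[[0,0,-70],0],[[0,0,-110],0],[[0,0,-150],0],[[0,0,-210],0],[[0,0,-210],0]]' 50 22
python3 -m inch '[[[150,0,0],0],[[150,0,0],0],[[150,0,0],0],[[150,0,0],0],[[150,0,0],0],[[150,0,0],0]]'
python3 - <<'E'
from h import *
import cv2
c=arm.get_calibration("top");im,_=arm.camera("top");ims,_=arm.camera("side")
a=cv2.resize(im[125:195,130:400],None,fx=2.95,fy=2.95,interpolation=cv2.INTER_CUBIC)
b=cv2.resize(ims[120:270,185:410],None,fx=2.4,fy=2.4,interpolation=cv2.INTER_CUBIC)
w=max(a.shape[1],b.shape[1]);p=lambda g:cv2.copyMakeBorder(g,0,0,0,w-g.shape[1],cv2.BORDER_CONSTANT)
cv2.imwrite("pics/end.png",cv2.convertScaleAbs(np.vstack([p(a),p(b)]),alpha=1.5));print(w,a.shape,b.shape)
E
```

```text
time_s: 31.8
tool_pos: [0.6106, -0.3036, 0.0311]
ee_rot: [-0.075, 0.997, -0.0, 0.0]
force: [0.5, -0.9, 2.9]
width: 0.018
gripper_force: 23.3
time_s: 33.0
tool_pos: [0.6118, -0.3048, 0.2479]
ee_rot: [-0.075, 0.997, -0.002, 0.004]
force: [1.0, -1.5, 0.4]
width: 0.0426
gripper_force: 0.0
time_s: 33.6
tool_pos: [0.463, -0.3256, 0.2413]
ee_rot: [-0.075, 0.997, -0.0, 0.0]
force: [0.2, 0.1, 0.4]
width: 0.0424
gripper_force: 0.0
796 (206, 796, 3) (360, 540, 3)
```

View pics/end.png

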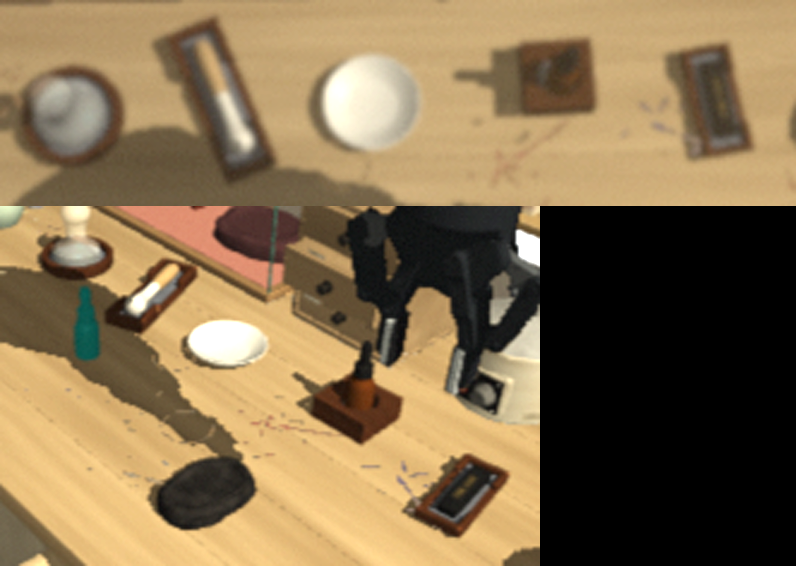

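In both views all four tools sit in their rests: muller (70,112), pestle (222,95), bottle (555,75) and ink stick (715,98). The gripper is clear of them, so I'm handing in.

```bash
python3 -c "
from plant import arm
print(arm.job_done())"
```

```text
the job is handed in; nothing more can be done
None
```

All four tools were set down in their own rests in the order asked, the final views showed each in place with the gripper clear, and the job was handed in at about 34 s (no verdict was returned).

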